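Load a dashboard board into a bonding press

TASK

Take the long round-ended circuit board off its foam rest and lay it flat in the nest of the press's shuttle while the shuttle is still pulled out, then slide the shuttle by its handle fully home under the press head, slowly, without slamming it. The board cracks easily: hold it with a light grip (about 20 N, never above 30 N), set it down softly and do not drop or press it. Leave the short rectangular board and everything else where it is.

Things in the scene. Friction and masses are not known exactly. Their poses are not given: they have to be found in the camera images.
- board: the fragile board: 156 mm long (its y), 56 mm wide (its x), half-round ends; black plastic rim 8 mm thick round a green circuit board, three round steel cans in a row along the middle (27 mm above the underside) and two white connectors, all 14 mm or more inside the long edges. 0.11 to 0.2 kg. Origin: centre of its underside, z up. Grip it across its width at mid-length, by the rim.
- rest: black foam block under the long board, 36 mm wide (x), 100 mm long (y), 24 mm high, so the board's long edges overhang it by 10 mm each side. Origin: centre of its underside. The short board lies on another like it; either may be on the left.
- other_board: bystander on the other foam rest, 90 x 56 mm, rectangular, with a black chip and one white connector; leave alone. Origin: centre of its underside.
- bottle: bystander, white bottle, 60 mm across, 140 mm high. Origin: centre of its underside.
- tape_roll: bystander, ring-shaped amber roll, 90 mm across, 25 mm high, lying flat. Origin: centre of its underside.
- screwdriver: bystander, screwdriver 180 mm long lying flat beyond the press.
- shuttle (a joint): slide of the shuttle in m: 0 is fully pulled out, 0.15 is fully home under the head at its end stop. It grows along the +y axis of the press. It starts between 0 and 0.05 and stays where it is left (about 2.5 N of friction).
- nest_foot (a point): the shuttle's aluminium plate, moving with it. y: travel, towards the head; x across; z up; this point: table level below its centre. 220 mm long, 90 wide, top at 40, but only 36 wide in the middle 76 mm: room for fingers down to 12 mm above the table. Two bed pads, top at 46 mm; end stops 166 mm apart (y) and side guides 66 mm apart (x, at y 39 to 53 mm either side), tops at 54 mm.
- nest_bed (a point): centre of the nest on its bed pads (46 mm above the table), axes as the nest; the board's origin belongs here, its long axis along y, either way round, with 5 mm of play all round between the guides.
- handle (a point): middle of the shuttle's steel bar handle: a level round bar 12 mm thick, 90 mm long (nest's x), 165 mm behind the nest's centre (-y), 50 mm above the table, 55 mm free between bar and plate, the press's base (12 mm high) below. Pinch it from above or push it from behind. Axes as the nest.
- press: the fixed press. Origin: on the table below the nest's centre when the shuttle is fully out; y is the travel direction. Base plate 130 mm wide, y -220 to 420 mm, 12 mm high; the head hangs over y 175 to 295 mm, 125 mm wide, 105 to 282 mm above the table; the column, 140 mm wide, stands behind it to y 420 mm.
Mind the look-alikes: they are no part of the job. Leave any pink or red look-alike of the board alone.

How it is judged (in metres and radians):
On the way:
1. the long board lies flat in the nest, let go, while the shuttle is still pulled out (slide below 0.08) (x of board in the frame of nest_bed between -0.008 and 0.008 m and y of board in the frame of nest_bed between -0.009 and 0.009 m and z of board in the frame of nest_bed between -0.004 and 0.004 m and angle between board's own z axis and vertical below 0.06 rad and angle between the y axis of board and the y axis of nest_bed, either way round below 0.2 rad and contact force between the fingers and board below 0.2 N and linear speed of board below 0.03 m/s and value of joint shuttle below 0.08 m), for 0.2 s.
At the end, for the whole second after the job is handed in: The long board lies flat in the nest (origin within 8 mm across, 9 mm along and 4 mm in height of the nest bed's centre, tilt under 0.06 rad, either way round), released and at rest, and the shuttle is home (slide above 0.145 m) and at rest (x of board in the frame of nest_bed between -0.008 and 0.008 m and y of board in the frame of nest_bed between -0.009 and 0.009 m and z of board in the frame of nest_bed between -0.004 and 0.004 m and angle between board's own z axis and vertical below 0.06 rad and angle between the y axis of board and the y axis of nest_bed, either way round below 0.2 rad and contact force between the fingers and board below 0.2 N and linear speed of board below 0.03 m/s and value of joint shuttle above 0.145 m and velocity of joint shuttle between -0.01 and 0.01 m/s); the robot touches nothing.
It fails at once if the board is squeezed too hard: the fingers' contact force on it (both pads summed) exceeds 75 N (contact force between the fingers and board above 75 N).
It fails at once if the board is pressed or knocked: contact force on the nest or any other part of the press above 35 N (contact force between board and press above 35 N).
It fails at once if the board is dropped into the nest: within 35 mm above the bed and 60 mm of its centre it moves faster than 0.4 m/s (distance between board and nest_bed below 0.06 m and z of board in the frame of nest_bed below 0.035 m and linear speed of board above 0.4 m/s).
It fails at once if the shuttle is slammed: faster than 0.35 m/s (velocity of joint shuttle above 0.35 m/s).
It fails at once if a bystander is moved by more than 25 mm (distance of any of other_board, bottle, tape_roll, screwdriver from where it was at the start of the episode above 0.025 m).
It also fails if it takes over 51 s, if anything falls off the work surface, if the arm or the gripper's body presses on something with over 40 N, if the wrist force passes 120 N, or if a joint passes its speed limit or range.

ROBOT

A 6-joint arm with a two-finger parallel gripper is mounted at the origin on the work surface. World frame = base frame: x ahead of the robot, y to its left, z up, the work surface at z = 0. Lengths are in mm, angles in rad, forces in N, time in s.
With the tool pointing down it reaches from about 425 to 950 mm from the base axis. Payload 3.5 kg.
Tool frame: the origin (TCP) lies on the centre line of the jaws, within the pads' length; the fingertips stand 8 mm ahead of it and the grasp point (between the pads) lies 11 mm behind it; z points along the fingers, y is the line along which they close (so a half turn about z gives the same grasp; the last joint's range is limited). The gripper opens to 85 mm and grips with 20 to 120 N. Pads are 22 mm wide; open, the fingers measure 114 mm over their backs; the gripper's body (76 mm by 85 mm) begins 54 mm behind the grasp point. The pads swing forward as they close: fully open they stand 13 mm farther back than shut.
Start: joints at [1.151, 0.286, 1.577, -0, 1.279, -0.15], TCP at [179.877, 650.577, 239.325] pointing down, gripper open.
Joint ranges: [-2.77, 2.77], [-0.9, 2.22], [0.21, 2.48], [-1.53, 4.67], [0.24, 2.81], [-2.84, 2.84]. Speed limits (rad/s): [2.79, 2.79, 3.14, 3.14, 3.14, 3.14].

INTERFACE

Orientations are given as a rotation vector (axis times angle).
In Python, from workcell import env gives the robot as it stands. The module is installed in compiled form; this text tells all that it offers. Calls block until the motion is done:
- env.move_ptp(position, orientation): joint-space move of the TCP to a pose.
- env.move_l(position, vel=150, rot=None, max_force=None): straight line of the TCP; rot=None keeps the orientation; vel is the mean speed in mm/s. With max_force (N) it stops when the force on the tool has changed by that much, and returns True; else False.
- env.set_joints(angles): joint-space move.
- env.open_gripper() and env.gripper_close(force=None): open the fingers fully, or close them until they stop; force is the grip in N (None keeps the last).
- env.pause(seconds).
- env.solve_ik(position, orientation): joint angles nearest the present ones, or None.
- env.camera(name): name is "side" or "top" or "wrist"; returns a dict with "frame" (480x640x3 uint8, blue, green, red), "z_map" (480x640 float32, mm along the optical axis (not along the pixel's ray), 0 where there is no reading), "intrinsics" (3x3 intrinsics, pixels), "view" (4x4, takes a point from world to camera coordinates). Camera axes: x right, y down, z forward; pixel columns grow to the right and rows downward; lengths in mm; the calibration is good to about 2 mm. A picture is of the moment at which its call begins.
A pose or a line that the arm cannot do raises env.MotionError and nothing moves.
- env.finish_job(): hands the job in; it is judged then, once.
Trained networks look in a picture, given as the dict that the camera call returned (one of the last four; its "shot" number tells which), for a name from the list of things; names that differ only in an ending like _2 or _b are one class to them, and where a whole thing is asked for, a point or a joint stands for the part that bears it (a point fixed in the world has none). Each returns a list of dicts, best first, with "score" (0 to 1); they miss things now and then, are a little off and sometimes report something else, mostly with a low value. They report only what shows in the picture. A call takes as long as a camera call. They do not tell look-alikes from the thing itself.
- env.search_frame(picture, query): "rect" ([left, top, right, bottom] in pixels, round what is visible of it).
Readings, each from a call of its own:
- env.get_time_s(): time.
- env.get_joints(): joint angles.
- env.get_dq(): joint speeds.
- env.get_joint_torque(): joint torques, N m.
- env.get_ee_pos(): TCP position.
- env.get_tcp_rot(): TCP orientation.
- env.get_ft_force(): force on the tool from outside, world axes, zero at the start.
- env.get_moment(): the same for the moment, N m.
- env.get_opening(): finger opening in mm.
- env.get_finger_force(): force on a finger pad.
Only numpy, scipy, OpenCV 4.12 (cv2) and the standard library are available. Lean on these libraries where they do the work, as an engineer would, in place of code of your own. Each camera call takes 0.05 s, during which the arm holds its last target. There are 200 camera calls.

## Working session

There is one attempt and no reset: what is moved stays moved. The work goes in short steps, each a Python script; the robot and the scene stay as the last script left them, time stands still between calls to the robot, and variables do not carry over. Pictures are saved under pics/ and viewed, at most 10 in all, crops included, and the job is handed in when it is done.

```bash
mkdir -p pics; cat > h.py <<'E'
import numpy as np, cv2
from workcell import env
def cloud(p):
    z=p["z_map"].astype(float);K=p["intrinsics"];v,u=np.mgrid[:480,:640]
    c=np.stack([(u-K[0,2])/K[0,0]*z,(v-K[1,2])/K[1,1]*z,z],-1)
    T=np.linalg.inv(p["view"]);w=c@T[:3,:3].T+T[:3,3];w[z<=0]=np.nan
    return w
E
python3 - <<'E'
from h import *
for n in ("top","side"):
    p=env.camera(n);cv2.imwrite(f"pics/{n}0.png",p["frame"]);w=cloud(p)
    np.savez(f"{n}0.npz",w=w,f=p["frame"],K=p["intrinsics"],V=p["view"])
    for q in ("board","other_board","nest_foot","handle","press","bottle","tape_roll"):
        print(n,q,[(np.round(d["rect"]).astype(int).tolist(),round(d["score"],2)) for d in env.search_frame(p,q)[:3]])
print(env.get_time_s(),env.get_tcp_rot())
E
```

```text
top board [([338, 253, 402, 288], 0.98), ([358, 117, 411, 170], 0.9), ([398, 316, 457, 365], 0.88)]
top other_board [([257, 263, 295, 294], 0.56), ([158, 287, 194, 317], 0.39), ([236, 192, 354, 237], 0.34)]
top nest_foot [([235, 189, 356, 234], 0.7)]
top handle [([235, 191, 354, 237], 0.74)]
top press [([53, 151, 374, 256], 0.79)]
top bottle [([158, 287, 190, 320], 0.69), ([429, 196, 470, 233], 0.28)]
top tape_roll [([434, 197, 470, 236], 0.81)]
side board [([300, 269, 369, 306], 0.89), ([428, 227, 464, 268], 0.64), ([272, 357, 358, 389], 0.63)]
side other_board [([242, 232, 276, 260], 0.73)]
side nest_foot [([268, 198, 381, 254], 0.66)]
side handle [([269, 202, 379, 252], 0.77)]
side press [([184, 76, 410, 287], 0.58)]
side bottle [([170, 173, 197, 236], 0.57)]
side tape_roll [([429, 294, 479, 328], 0.94)]
0.8 [4.22470608e-01 3.11302124e+00 6.36670177e-05]
```

View pics/top0.png

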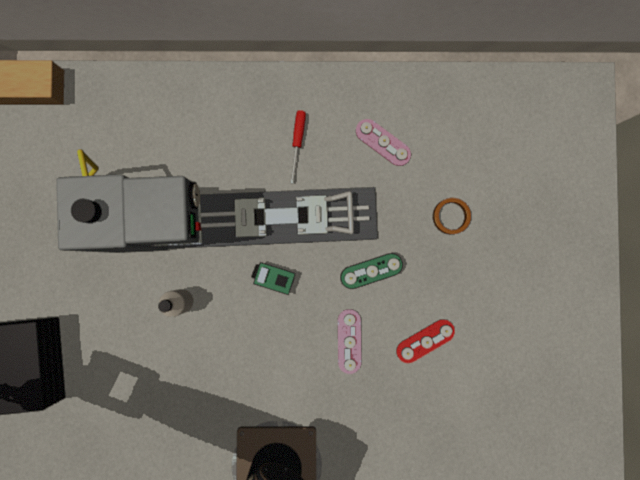

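View pics/side0.png

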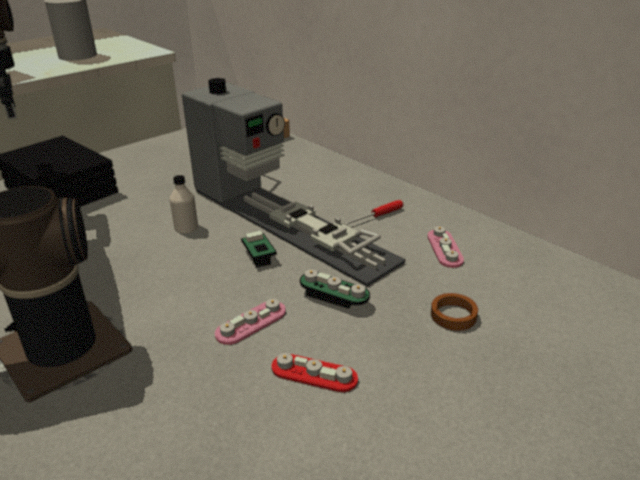

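The top view shows the green long board at about (372,270), on foam. The press runs right to left with its head at left, the nest is around (280,215) and the handle at (345,213). Red and pink boards are look-alikes.

```bash
cat >> h.py <<'E'
def fit(w,xy,r,lo,hi):
    m=(w[...,2]>lo)&(w[...,2]<hi)&(np.hypot(w[...,0]-xy[0],w[...,1]-xy[1])<r)
    P=w[m]; (c,s,a)=cv2.minAreaRect(P[:,:2].astype(np.float32)); b=cv2.boxPoints((c,s,a))
    e=b[1]-b[0] if np.linalg.norm(b[1]-b[0])>np.linalg.norm(b[2]-b[1]) else b[2]-b[1]
    return np.array(c),np.sort(s),np.degrees(np.arctan2(e[1],e[0])),m.sum(),P
E
python3 - <<'E'
from h import *
for n,bp,npx,hp,pp in (("top",(372,270),(280,215),(345,213),(290,240)),):
    d=np.load(n+"0.npz");w=d["w"];print(d["K"][0],np.linalg.inv(d["V"])[:3,3])
    for name,px in (("board",bp),("nest",npx),("handle",hp)): print(name,w[px[1],px[0]].round(1))
    b=w[270,372]; r=fit(w,b,95,22,70);print("board",*r[:4])
    c=w[215,280]; r=fit(w,c,260,5,20);print("base",*r[:4])
    for lo,hi in((30,70),(34,48),(49,70)):
        r=fit(w,c,200,lo,hi);print("nest",lo,*r[:4],r[4][:,1].min(),r[4][:,1].max())
    z=w[180:260,185:385,2];im=np.clip(z*3,0,255);im[np.isnan(im)]=0
    f=d["f"][175:255,190:390]
    out=np.vstack([cv2.resize(f,None,fx=4,fy=3.6),cv2.resize(cv2.cvtColor(im.astype(np.uint8),8),None,fx=4,fy=3.6)])
    cv2.imwrite("pics/c0.png",out)
E
```

```text
[485.62060912   0.         319.50716469] [ 495.50827636  -94.74165582 1199.99569062]
board [ 474.2 -228.1   54.8]
nest [605.4 -10.4  44.1]
handle [ 613.2 -167.5   12.8]
board [ 472.11361694 -228.41970825] [ 56.44551468 154.54148865] -71.85457 1403
base [606.76123047 -19.02401733] [499.69137573 512.20581055] -5.170853 6511
nest 30 [534.87731934 -32.60237122] [234.99221802 360.71853638] -86.29705 4017 -207.60267806853932 152.00380561489766
nest 34 [534.20281982 -43.70422363] [233.06677246 278.51733398] -87.46273 2862 -181.8667205445164 98.0353669993679
nest 49 [593.7097168  -53.01104736] [173.16159058 285.40255737] -62.514828 686 -184.05182737448695 81.3136040071645
```

View pics/c0.png

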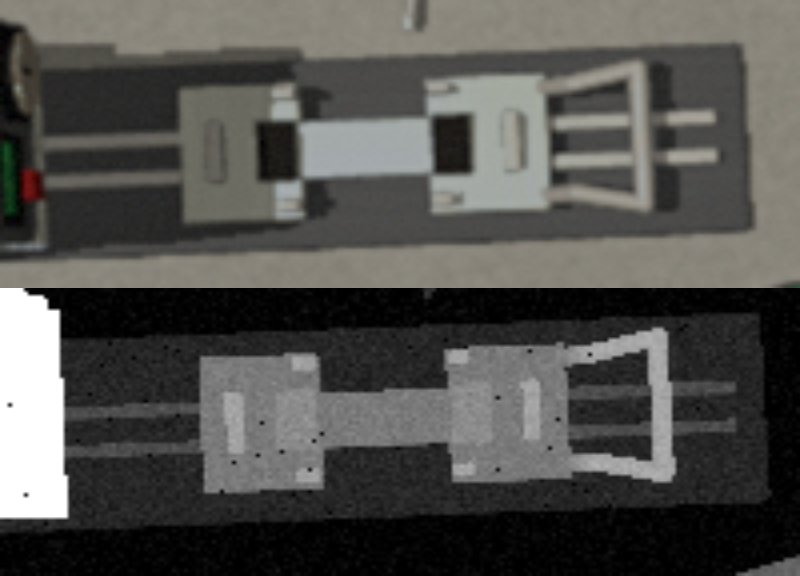

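```bash
cat >> h.py <<'E'
def down(phi):  # tool pointing down, finger-closing axis at phi degrees
    a=np.radians((phi+90)/2); return np.pi*np.array([np.cos(a),np.sin(a),0])
def look(n,tag):
    p=env.camera(n);w=cloud(p);np.savez(tag+".npz",w=w,f=p["frame"],K=p["intrinsics"],V=p["view"]);cv2.imwrite(f"pics/{tag}.png",p["frame"]);return p,w
E
python3 - <<'E'
from h import *
w=np.load("top0.npz")["w"]
def rect(P):
    (c,s,a)=cv2.minAreaRect(P[:,:2].astype(np.float32));return np.round(c,1),np.round(s,1),round(a,2)
q=w[185:245,230:328].reshape(-1,3);q=q[(q[:,2]>32)&(q[:,2]<60)];print("plate",rect(q))
q=w[180:250,330:362].reshape(-1,3);q=q[(q[:,2]>32)&(q[:,2]<70)];print("handle",rect(q),q.mean(0))
env.move_l([112,410,430],vel=250)
env.move_ptp([480,-120,430],down(0))
env.move_ptp([540,-70,450],down(0))
p,w=look("wrist","w1");print(np.linalg.inv(p["view"]).round(2)[:3],env.get_ee_pos(),env.get_time_s())
E
```

```text
plate (array([604.5, -13. ]), array([ 90. , 223.3]), 2.49)
handle (array([ 611.7, -156.8]), array([ 54.7, 100.1]), 89.88) [ 609.7725052  -163.90049252   55.06304133]
[[ 1.0000e+00  0.0000e+00  0.0000e+00  5.4087e+02]
 [ 0.0000e+00 -9.6000e-01 -3.0000e-01  5.5300e+00]
 [-0.0000e+00  3.0000e-01 -9.6000e-01  5.8437e+02]] [540.00660315 -69.19742826 449.76154603] 4.975
```

View pics/w1.png

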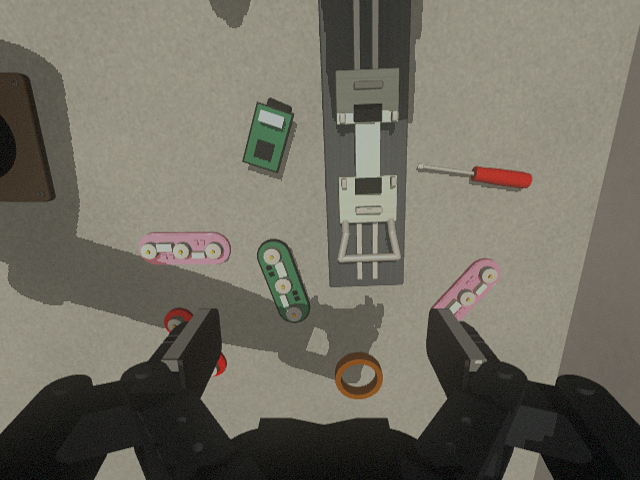

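The wrist view shows the board at about (283,280), nest plate at (368,145) and handle at (370,258). Both are unobstructed.

```bash
python3 - <<'E'
from h import *
d=np.load("w1.npz");w=d["w"]
def rect(P):
    (c,s,a)=cv2.minAreaRect(P[:,:2].astype(np.float32));return np.round(c,1),np.round(s,1),round(a,2)
def sel(r0,r1,c0,c1,lo,hi):
    q=w[r0:r1,c0:c1].reshape(-1,3);return q[(q[:,2]>lo)&(q[:,2]<hi)]
q=sel(60,221,325,410,30,60);print("plate",rect(q),np.median(q[:,2]))
for r in (sel(60,130,325,410,50,60),sel(170,200,325,410,50,60)):print("guides/stop",rect(r),len(r))
q=sel(252,270,330,410,40,70);print("handle",rect(q),q.mean(0))
q=sel(225,335,245,325,20,70);print("board",rect(q),np.percentile(q[:,2],[5,25,50]))
q2=q[q[:,2]<40];print("rim",rect(q2))
E
```

```text
plate (array([606.1, -12.8]), array([ 90.3, 219.2]), 2.47) 39.93937586582365
guides/stop (array([603.6,  53. ]), array([80.9, 53.6]), 2.36) 346
guides/stop (array([608.3, -58.9]), array([82. , 13.5]), 2.46) 105
handle (array([ 613.2, -176.1]), array([100.2,  16.3]), 0.6) [ 611.63475817 -176.1370575    54.37758015]
board (array([ 474.6, -230.1]), array([ 57. , 155.3]), 18.77) [30.4682438  32.02859097 33.23941382]
rim (array([ 474.6, -230.1]), array([ 57. , 155.3]), 18.77)
```

```bash
python3 - <<'E'
from h import *
o=down(18.5)
env.move_ptp([473.5,-229.3,130],o)
print(env.move_l([473.5,-229.3,18],vel=70,max_force=8),env.get_ee_pos())
env.gripper_close(20)
print(env.get_opening(),env.get_finger_force(),env.get_ft_force())
f0=env.get_ft_force()
env.move_l([473.5,-229.3,130],vel=80)
print(env.get_opening(),env.get_finger_force(),env.get_ft_force()-f0,env.get_time_s())
p,w=look("side","s1");p,w=look("wrist","w2")
E
python3 -c "
import cv2,numpy as np
cv2.imwrite('pics/m1.png',np.hstack([cv2.resize(cv2.imread('pics/'+n+'.png'),(400,300)) for n in ('s1','w2')]))"
```

```text
False [ 473.81256427 -229.52831165   18.4791401 ]
55.068722937672575 22.057182490825653 [0.75264916 0.73113086 1.05302228]
55.328220487273065 21.774762868881226 [-0.56455891 -0.65078213 -2.10952602] 10.0083
```

View pics/m1.png

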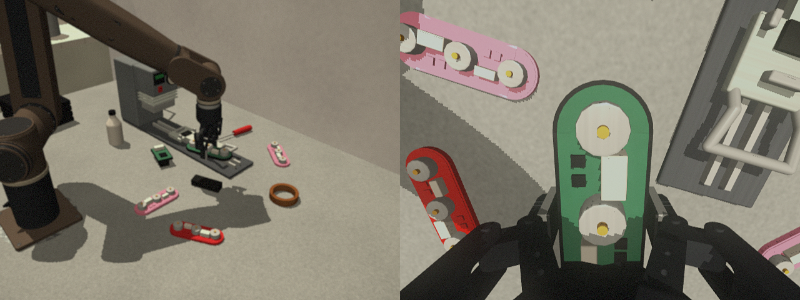

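The board is lifted and held level (wrist view centre), with the foam left behind. I'll check its in-hand offset, then carry it to the nest.

```bash
python3 - <<'E'
from h import *
w=np.load("w2.npz")["w"];P=env.get_ee_pos();R=cv2.Rodrigues(np.array(env.get_tcp_rot()))[0]
t=(w.reshape(-1,3)-P)@R; s=t[(w.reshape(-1,3)[:,2]>120)&(np.abs(t[:,1])<40)&(np.abs(t[:,0])<110)&(np.abs(t[:,0])>30)]
print("along tool x",np.percentile(s[:,0],[0,.5,99.5,100]),"x axis",R[:,0]);
for a,b in((30,45),(45,60),(60,70),(70,85)):
    k=s[(np.abs(s[:,0])>a)&(np.abs(s[:,0])<b)]
    if len(k): print(a,k[:,1].min(),k[:,1].max(),np.percentile(k[:,2],[50,90]))
phi=2.47; o=down(phi)
env.move_l([540,-120,190],vel=150,rot=o)
env.move_l([605.3,-12.9,130],vel=120)
p,w=look("wrist","w3");p,w=look("top","t3");print(env.get_time_s(),env.get_opening(),env.get_ee_pos(),env.get_tcp_rot()-o)
E
```

```text
along tool x [-42.82856225 -39.28754742  75.91353588  76.86997376] x axis [-0.31723812  0.94834528  0.00110111]
30 -28.13932336391191 28.64233271324913 [-14.51370039 -13.41807336]
45 -27.748372201428936 28.310726627348398 [-27.53676591 -13.34207095]
60 -24.99984073736623 25.761565118519837 [-14.18007017 -13.07362175]
70 -17.48221708281979 18.188546473677214 [-13.58964733 -12.69535187]
12.6083 55.53914493695116 [605.36158777 -13.52175006 130.50529251] [ 0.00046644 -0.00146222  0.00049336]
```

View pics/w3.png

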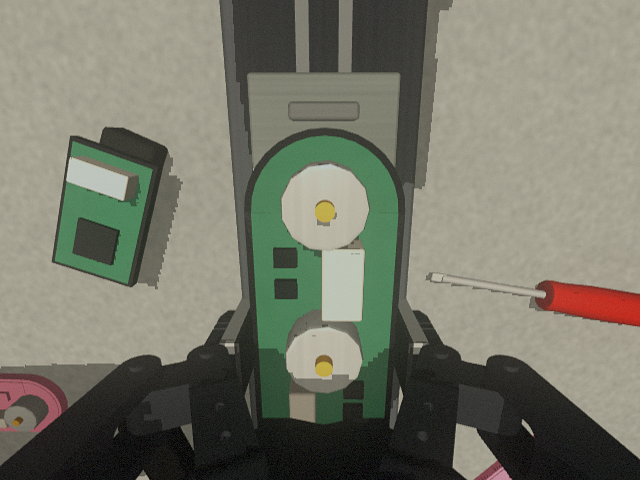

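The board (centre column ~323) hangs over the nest (plate ~324, end stop at row 110) and looks aligned. I'll measure the residual in this one image.

```bash
python3 - <<'E'
from h import *
w=np.load("w3.npz")["w"];P=env.get_ee_pos();R=cv2.Rodrigues(np.array(env.get_tcp_rot()))[0]
X=w.reshape(-1,3);t=(X-P)@R
b=(X[:,2]>115)&(np.abs(t[:,1])<45)&(t[:,0]>30)&(t[:,0]<110)
print("board tip",np.percentile(t[b][:,0],99.8),"y",np.percentile(t[b][:,1],[.2,99.8]))
pl=(X[:,2]>33)&(X[:,2]<47)&(np.abs(t[:,1])<60)&(t[:,0]>70)&(t[:,0]<130)
print("plate end",np.percentile(t[pl][:,0],[.5,99.8]),"y",np.percentile(t[pl][:,1],[.2,99.8]))
st=(X[:,2]>50)&(X[:,2]<62)&(np.abs(t[:,1])<30)&(t[:,0]>70)&(t[:,0]<105)
print("stop",np.percentile(t[st][:,0],[2,98]),st.sum())
q=t[pl];hi=[];lo=[]
for a in np.arange(90,108,4):
    k=q[(q[:,0]>a)&(q[:,0]<a+4)][:,1]; print(a,np.percentile(k,[.5,99.5]))
E
```

```text
board tip 76.3647342519637 y [-26.95058927  28.56973885]
plate end [ 70.20088305 109.821256  ] y [-44.13329496  45.20241136]
stop [83.40599626 92.87449909] 1327
90 [-43.75347984  44.87525709]
94 [-44.07314487  44.76288545]
98 [-43.63893314  45.01390834]
102 [-43.74832039  44.59948018]
106 [-43.75452873  44.76076439]
```

```bash
python3 - <<'E'
from h import *
env.move_l([605.2,-11.6,62],vel=60)
hit=env.move_l([605.2,-11.6,38],vel=12,max_force=3)
print(hit,env.get_ee_pos(),env.get_ft_force(),env.get_opening(),env.get_finger_force(),env.get_time_s())
E
```

```text
True [605.21859094 -11.59891325  40.36193262] [-1.24758161 -0.73730401  4.36992007] 55.582720259502466 22.295850813388824 15.5
```

```bash
python3 - <<'E'
from h import *
env.open_gripper();print(env.get_ft_force())
p=env.get_ee_pos()
env.move_l([p[0],p[1],150],vel=80)
env.move_l([610,-130,250],vel=200)
p,w=look("wrist","w4")
P=env.get_ee_pos();R=cv2.Rodrigues(np.array(env.get_tcp_rot()))[0]
X=w.reshape(-1,3);n=np.array([605.3,-12.9,0]);a=np.radians(2.47);A=np.array([[np.cos(a),-np.sin(a),0],[np.sin(a),np.cos(a),0],[0,0,1]])
t=(X-n)@A
f=p["frame"].reshape(-1,3).astype(int);g=(f[:,1]>f[:,2]+20)&(f[:,1]>f[:,0]+10)&(np.abs(t[:,0])<60)&(np.abs(t[:,1])<110)
print("green",np.percentile(t[g],[.3,50,99.7],axis=0).round(1))
pl=(t[:,2]>33)&(t[:,2]<60)&(np.abs(t[:,0])<60)&(np.abs(t[:,1])<118)
print("plate+board",np.percentile(t[pl],[.1,99.9],axis=0).round(1))
rim=(f.max(1)<60)&(t[:,2]>45)&(np.abs(t[:,0])<50)&(np.abs(t[:,1])<100);print("rim",np.percentile(t[rim],[.5,50,99.5],axis=0).round(1))
h=(t[:,2]>40)&(t[:,2]<70)&(np.abs(t[:,0])<60)&(t[:,1]<-150)&(t[:,1]>-185);print("handle",np.percentile(t[h],[1,50,99],axis=0).round(1))
print(env.get_time_s())
E
```

```text
[-0.27287247 -0.81421187 -0.33689925]
green [[-25.1 -74.2  52.1]
 [ -1.1  -2.5  54.4]
 [ 26.   62.2  66. ]]
plate+board [[ -44.  -117.7   34.8]
 [  45.8   67.1   59.3]]
rim [[ -34.7 -100.    52.7]
 [  10.3  -98.7  334.9]
 [  35.5   61.   337.8]]
handle [[ -47.3 -170.7   50.1]
 [   1.2 -162.7   54.8]
 [  49.6 -150.6   57. ]]
18.425
```

View pics/w4.png

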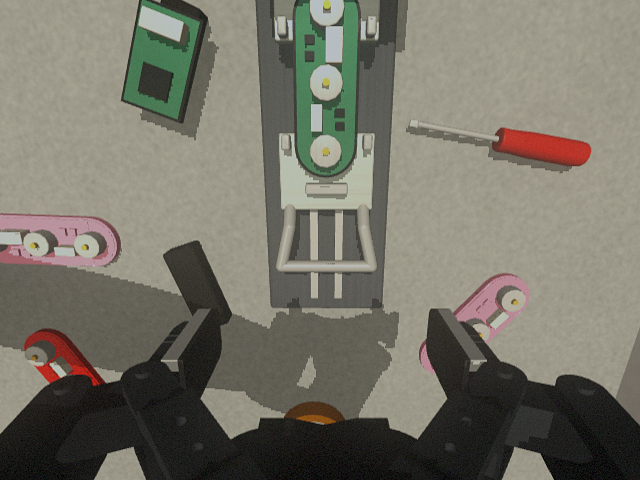

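The board lies in the nest, about 1 mm off centre, and the handle bar is at (327,266). Next is a gentle push from behind with closed fingers.

```bash
python3 - <<'E'
from h import *
a=np.radians(2.47);u=np.array([-np.sin(a),np.cos(a)]);n=np.array([605.3,-12.9])
g=lambda y,z:[*(n+u*y),z]
env.gripper_close(20)
env.move_l(g(-220,130),vel=150)
print(env.move_l(g(-220,42),vel=80,max_force=10))
print(env.move_l(g(-186,42),vel=40,max_force=15))
def st(h): 
    P=env.get_ee_pos();print(h,(P[:2]-n)@u,env.get_ft_force().round(1),env.get_time_s())
st(env.move_l(g(-176,42),vel=15,max_force=15))
st(env.move_l(g(-90,42),vel=45,max_force=15))
st(env.move_l(g(-20,42),vel=15,max_force=15))
E
```

```text
False
False
False -176.03522514529402 [-0.3 -1.7  0.1] 23.4583
False -89.96503643855199 [-1.3 -1.9  0.7] 25.5167
True -43.26655888510733 [ 1.4 -2.5  1.4] 28.5167
```

```bash
python3 - <<'E'
from h import *
a=np.radians(2.47);u=np.array([-np.sin(a),np.cos(a)]);n=np.array([605.3,-12.9])
g=lambda y,z:[*(n+u*y),z]
h=env.move_l(g(-35,42),vel=10,max_force=22);P=env.get_ee_pos();print(h,(P[:2]-n)@u,env.get_ft_force())
env.move_l(g(-75,42),vel=60);env.move_l(g(-75,130),vel=120);env.move_l(g(-150,260),vel=200)
p,w=look("wrist","w5");p2,w2=look("top","t5")
t=(w.reshape(-1,3)-[*n,0])@np.array([[np.cos(a),-np.sin(a),0],[np.sin(a),np.cos(a),0],[0,0,1]])
f=p["frame"].reshape(-1,3).astype(int);k=(np.abs(t[:,0])<60)
q=t[k&(t[:,2]>42)&(t[:,2]<70)&(t[:,1]<30)&(t[:,1]>-60)];print("handle rear",np.percentile(q[:,1],[.5,5,20]))
b=t[k&(t[:,2]>5)&(t[:,2]<20)&(t[:,1]<-60)];print("base end",np.percentile(b[:,1],[.2,1]),env.get_time_s())
E
```

```text
True -43.40590283914623 [ 1.38153681 -2.16697527  1.27072383]
handle rear [-33.54604592 -32.67041313 -29.20272091]
base end [-447.85803808 -230.98631013] 31.775
```

View pics/w5.png

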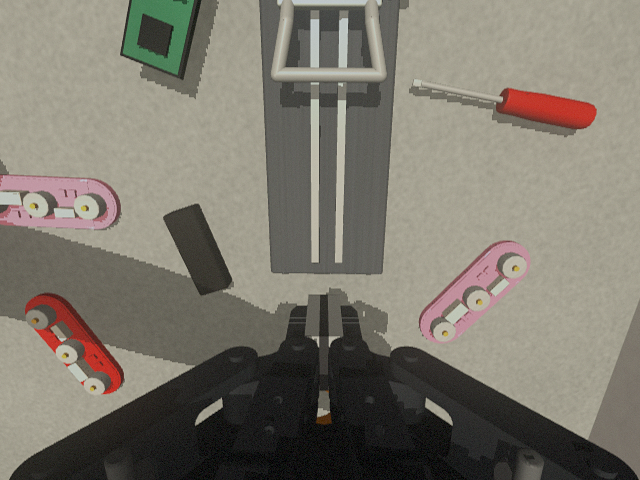

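The handle centre is about 204 mm from the base end, against 205 expected when home, and the end stop resists. I'll do a last board check in the side view.

```bash
python3 - <<'E'
from h import *
p,w=look("side","s5");cv2.imwrite("pics/s5c.png",cv2.resize(p["frame"][120:300,180:420],None,fx=3.3,fy=3.3))
E
```

```text
(no output)
```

View pics/s5c.png

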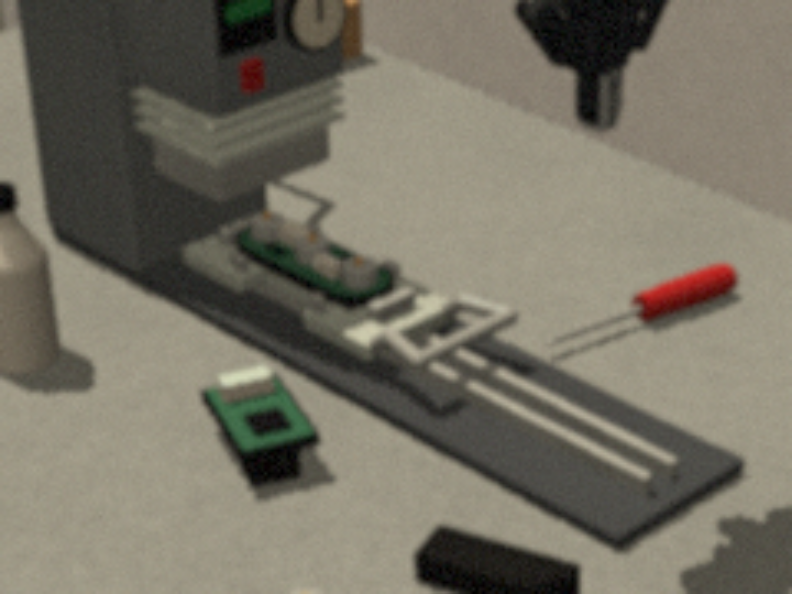

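The board sits flat in the nest at about (315,265), the shuttle is home and the gripper is clear.

```bash
python3 -c "
from workcell import env
print(env.finish_job())"
```

```text
the job is handed in; nothing more can be done
None
```

The job is handed in: the long board lies flat in the nest and the shuttle is home against its stop, with the gripper clear and about 32 s of the 51 s used; no verdict was returned.

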